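# Make up two sampling kits at the microscope bench

## Task

Make up the two sampling kits from the stock on the bench. Long tray: the taller bottle in the bay beside the handle, the slide box in the middle bay and the larger dish in the last bay; short tray: the smaller dish in the bay beside the handle and the shorter, squat bottle in the other bay. Set each thing down gently, upright (the box and dishes flat, lid up) on the floor of its bay, without dropping or tipping anything, and leave the tube rack, mouse and beaker where they are.

Things in the scene. Friction and masses are not known exactly. Their poses are not given: they have to be found in the camera images.
- long_tray: long low aluminium tray, three bays in a row, 112 x 256 mm. Fixed. Floor 3 mm thick; outer and cross walls 4 mm thick, 10 mm high above the bench. Each bay: inside 104 mm along x, 80 along y. Origin: centre of the underside; y along the row, towards the black loop handle sticking out 28 mm from the +y end only; z up. Bay centres: x 0, y +84 (beside the handle), 0 and -84 mm.
- short_tray: short low aluminium tray, two bays in a row, 112 x 172 mm. Fixed. Floor 3 mm thick; outer and cross walls 4 mm thick, 10 mm high above the bench. Each bay: inside 104 mm along x, 80 along y. Origin: centre of the underside; y along the row, towards the black loop handle sticking out 28 mm from the +y end only; z up. Bay centres: x 0, y +42 (beside the handle) and -42 mm.
- tall_bottle: the taller amber glass bottle with a white screw cap, upright: body 40 mm in diameter, straight-sided up to 58 mm, then narrower shoulder and cap (27 mm in diameter), 76 mm high in all. Origin: centre of its underside; z up. About 126 g.
- short_bottle: the shorter, squat amber glass bottle with a white screw cap, upright: body 50 mm in diameter, straight-sided up to 32 mm, then narrower shoulder and cap (38 mm in diameter), 50 mm high in all. Origin: centre of its underside; z up. About 100 g.
- large_dish: the larger round white covered dish (flat disc shape, lid on, in one piece), lying flat: 56 mm in diameter, 24 mm high. Origin: centre of its underside; z up. About 50 g.
- small_dish: the smaller round white covered dish (flat disc shape, lid on, in one piece), lying flat: 36 mm in diameter, 24 mm high. Origin: centre of its underside; z up. About 32 g.
- slide_box: closed box for microscope slides, grey with a black lid that is part of it (a small steel clasp on the -x end): 84 mm along its x, 34 mm along y, 34 mm high. Too long to lie along the row of bays: its length has to run across the tray (along the tray's x). Origin: centre of its underside; z up. About 90 g.
- tube_rack: bystander: white tube rack, 60 mm by 170 mm, 86 mm high, with white-capped tubes. Loose. Origin: centre of its underside.
- mouse: bystander: black computer mouse, 100 mm by 56 mm, 28 mm high. Loose. Origin: centre of its underside.
- beaker: bystander: empty glass beaker, 66 mm in diameter, 65 mm high. Loose. Origin: centre of its underside.
Not all that is in view belongs to the job. What is shaped like the slide_box but green or turquoise is not meant.

How it is judged:
At the end, for the whole second after the job is handed in: All five rest released in their own bays: underside under 6 mm above the bench, tilt under 0.1 rad, under 0.02 m/s; centre off the bay centre along tray x / y by less than: tall bottle 33/21 mm, short bottle 28/16, slide box 36/24, large dish 25/13, small dish 35/23 (all the play the walls give) (x of tall_bottle in the frame of long_tray between -0.033 and 0.033 m and y of tall_bottle in the frame of long_tray between 0.063 and 0.105 m and z of tall_bottle in the frame of long_tray between 0 and 0.006 m and angle between each of tall_bottle, slide_box, large_dish, small_dish, short_bottle's own z axis and vertical below 0.1 rad and linear speed of each of tall_bottle, slide_box, large_dish, small_dish, short_bottle below 0.02 m/s and contact force between each of tall_bottle, slide_box, large_dish, small_dish, short_bottle and the fingers below 0.01 N and x of slide_box in the frame of long_tray between -0.036 and 0.036 m and y of slide_box in the frame of long_tray between -0.024 and 0.024 m and z of slide_box in the frame of long_tray between 0 and 0.006 m and x of large_dish in the frame of long_tray between -0.025 and 0.025 m and y of large_dish in the frame of long_tray between -0.097 and -0.071 m and z of large_dish in the frame of long_tray between 0 and 0.006 m and x of small_dish in the frame of short_tray between -0.035 and 0.035 m and y of small_dish in the frame of short_tray between 0.019 and 0.065 m and z of small_dish in the frame of short_tray between 0 and 0.006 m and x of short_bottle in the frame of short_tray between -0.028 and 0.028 m and y of short_bottle in the frame of short_tray between -0.058 and -0.026 m and z of short_bottle in the frame of short_tray between 0 and 0.006 m); the robot touches nothing.
It fails at once if the tube rack, mouse or beaker is pushed more than 20 mm from where it stood (distance of any of tube_rack, mouse, beaker from where it was at the start of the episode above 0.02 m).
It fails at once if a bottle, dish or the slide box is tipped by more than 40 degrees (angle between any of tall_bottle, short_bottle, large_dish, small_dish, slide_box's own z axis and vertical above 0.7 rad).
It fails at once if a bottle, dish or the slide box is dropped or thrown (faster than 0.7 m/s, a fall of some 25 mm, while no finger touches it) ((linear speed of tall_bottle above 0.7 m/s and contact force between tall_bottle and the fingers below 0.01 N) or (linear speed of short_bottle above 0.7 m/s and contact force between short_bottle and the fingers below 0.01 N) or (linear speed of large_dish above 0.7 m/s and contact force between large_dish and the fingers below 0.01 N) or (linear speed of small_dish above 0.7 m/s and contact force between small_dish and the fingers below 0.01 N) or (linear speed of slide_box above 0.7 m/s and contact force between slide_box and the fingers below 0.01 N)).
It also fails if it takes over 141 s, if anything falls off the work surface, if the arm or the gripper's body presses on something with over 40 N, if the wrist force passes 120 N, or if a joint passes its speed limit or range.

## Robot

A 7-joint arm with a two-finger parallel gripper is mounted at the origin on the work surface. World frame = base frame: x ahead of the robot, y to its left, z up, the work surface at z = 0. Lengths are in m, angles in rad, forces in N, time in s.
With the tool pointing down it reaches from about 0.425 to 1.025 m from the base axis. Payload 9.4 kg.
Tool frame: the origin (TCP) lies at the very end of the fingers, on their centre line; the grasp point (between the pads) lies 19 mm behind it; y points along the fingers, z is the direction in which the jaws open and shut, and the axes are right-handed (so a half turn about y gives the same grasp; the last joint's range is limited). The gripper opens to 93 mm and grips with 3 to 60 N. Pads are 15 mm wide; open, the fingers measure 128 mm over their backs; the gripper's body (75 mm by 188 mm) begins 65 mm behind the grasp point.
Start: joints at [1.045, 0.599, -0.003, 1.599, 0.002, 0.943, -0.08], TCP at [0.315, -0.653, 0.219] pointing down, gripper open.
Joint ranges: [-2.57, 2.57], [-0.35, 1.97], [-1.29, 1.29], [0.11, 2.56], [-1.05, 4.19], [0.11, 1.86], [-2.63, 2.63]. Speed limits (rad/s): [2.22, 2.22, 3.01, 3.01, 3.14, 3.14, 3.14].

## Interface

Orientations are given as a rotation vector (axis times angle).
In Python, from plant import manip, optics gives the robot as it stands. The module is installed in compiled form; this text tells all that it offers.
- The arm moves only by the shell command python3 -m handwheel 'ROWS' [OPENING]. ROWS is JSON, a list of rows, each a list of 6 numbers: the shift along the tool's x, y, z in m, then the turn, a rotation vector about the tool's x, y, z in degrees. In form: [[dx, dy, dz, rx, ry, rz], ...]. A call has 1 to 20 rows; each row is the pose to reach, as a shift and turn from the pose commanded when the call began, along the tool's axes at that moment; what a row does not reach only later rows make up. A row lasts 1/12 s, in which the tool goes at most 41.7 mm and 7.16 degrees, less where a joint would pass 70% of its speed; a pose out of reach is approached as far as the arm can. A call with a gripper value outside its range is refused whole. OPENING is the opening, from 0 (shut) to 1 (fully open), set as the call begins (- or left out, the last holds). The fingers move at their own pace and stop on an object; the grip force is fixed at half the most. Time passes only in rows, so rows that repeat a pose let the fingers close. It gives the time, the measured TCP pose, the force and the opening at its end, in the units of the state.
- manip.state(): the state, without advancing time (a new reading comes with each control period).
- optics.grab_frame(name): name is "scene" or "top" or "wrist"; returns the picture (384x512x3 uint8, red, green, blue); there is no depth.
- optics.calibration(name): a dict with "fx", "fy", "cx", "cy" (pixels), "R" (3x3) and "t" (3): a world point X has camera coordinates R X + t. Camera axes: x right, y down, z forward; pixel columns grow to the right and rows downward; lengths in m; the calibration is good to about 2 mm. A picture is of the moment at which its call begins: read the wrist's pose just before it. calibration takes no time and is no camera call; for the wrist camera it gives the pose at the moment of the call.
- manip.finish_job(): hands the job in, once; it reports no verdict.
The state is a dict: "clock": time; "joint_pos": joint angles; "dq": joint speeds; "tau": joint torques, N m; "eef_pos": TCP position; "tool_rot": TCP orientation; "contact_force": force on the tool from outside, world axes, zero at the start; "ft_torque": the same for the moment, N m; "finger_gap": opening from 0.0 (shut) to 1.0 (fully open).
Only numpy, scipy, OpenCV 4.12 (cv2) and the standard library are available. Lean on these libraries where they do the work, as an engineer would, in place of code of your own. Each camera call takes 0.05 s, during which the arm holds its last target.

## Working session

There is one attempt and no reset: what is moved stays moved. The work goes in short steps, Python scripts to look and compute and a shell command to move; the robot and the scene stay as the last step left them, time stands still between calls to the robot, and variables do not carry over. Pictures are saved under pics/ and viewed, and the job is handed in when it is done.

```bash
mkdir -p pics; ls; python3 - <<'E'
from plant import manip, optics
import cv2,numpy as np
s=manip.state()
for k in s: print(k,np.round(s[k],3))
for n in ["scene","top","wrist"]:
    c=optics.calibration(n); print(n,{k:np.round(c[k],3).tolist() for k in c})
    cv2.imwrite(f"pics/a_{n}.png",optics.grab_frame(n)[:,:,::-1])
E
```

```text
pics
clock 0.0
joint_pos [ 1.045  0.6   -0.003  1.6    0.002  0.943 -0.08 ]
dq [-0.001  0.    -0.001 -0.    -0.001  0.    -0.001]
tau [-0.0000e+00 -7.6506e+01  1.4970e+00 -2.5235e+01 -5.3000e-02  1.7000e-02
  0.0000e+00]
eef_pos [ 0.314 -0.653  0.218]
tool_rot [-0.451  1.974 -1.971]
contact_force [ 0.419  0.266 -0.935]
ft_torque [-0.039  0.004 -0.023]
finger_gap 1.001
scene {'fx': 442.903, 'fy': 442.903, 'cx': 244.572, 'cy': 184.026, 'R': [[-0.732, 0.681, 0.008], [0.511, 0.557, -0.654], [-0.45, -0.475, -0.756]], 't': [0.409, -0.265, 1.546]}
top {'fx': 391.64, 'fy': 391.64, 'cx': 247.238, 'cy': 193.882, 'R': [[-0.003, -1.0, -0.027], [-0.989, 0.007, -0.146], [0.146, 0.026, -0.989]], 't': [0.011, 0.549, 1.299]}
wrist {'fx': 278.469, 'fy': 278.469, 'cx': 252.756, 'cy': 195.037, 'R': [[0.434, -0.901, -0.0], [-0.875, -0.421, 0.24], [-0.216, -0.104, -0.971]], 't': [-0.725, -0.029, 0.389]}
```

View pics/a_top.png

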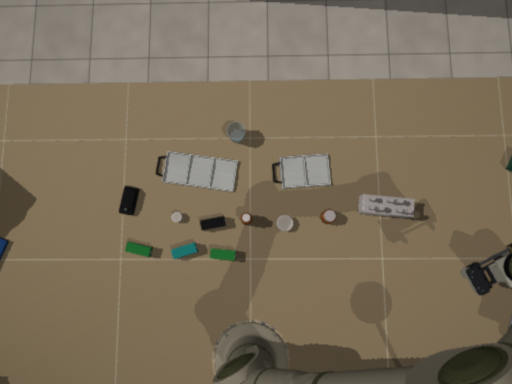

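View pics/a_scene.png

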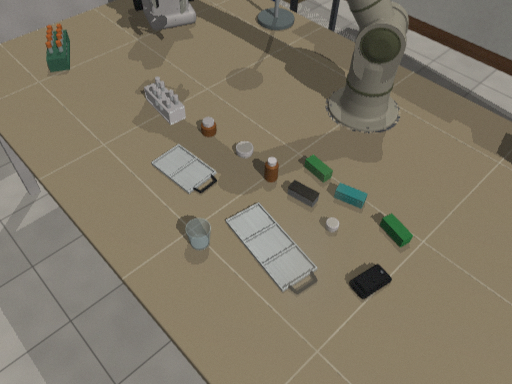

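View pics/a_wrist.png

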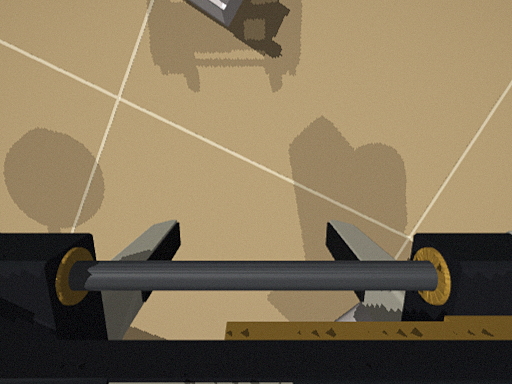

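The top view shows everything. Long tray is around (201,171) with its handle at (162,166), short tray around (306,171) with its handle at (278,172). Small dish is at (177,217), slide box (213,223), tall bottle (247,217), large dish (285,223), short bottle (328,215). Next I'll zoom in and segment.

```bash
python3 - <<'E'
import cv2
i=cv2.imread("pics/a_top.png")[115:270,115:345]
i=cv2.resize(i,None,fx=3.4,fy=3.4,interpolation=cv2.INTER_CUBIC); cv2.imwrite("pics/a_topz.png",i)
j=cv2.imread("pics/a_scene.png")[80:300,140:420]
cv2.imwrite("pics/a_scz.png",cv2.resize(j,None,fx=2.7,fy=2.7,interpolation=cv2.INTER_CUBIC))
E
```

```text
(no output)
```

View pics/a_topz.png

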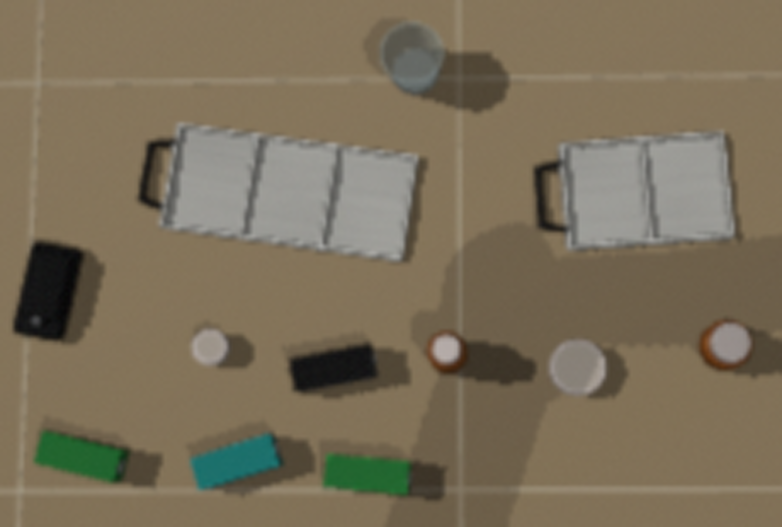

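View pics/a_scz.png

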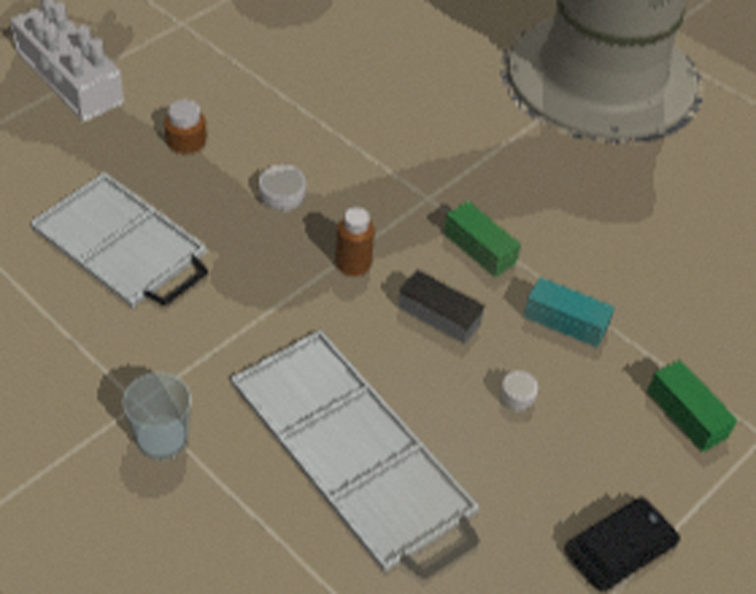

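The zoomed views confirm the layout: all five objects and both trays are fully visible, and the green and turquoise boxes are decoys. Now I'll measure from the top view and cross-check against the scene view.

```bash
cat > h.py <<'E'
from plant import manip, optics
import numpy as np, cv2
from scipy.spatial.transform import Rotation as Ro
def ray(c,uv,z):
    R=np.array(c["R"]);t=np.array(c["t"]);C=-R.T@t
    d=R.T@np.array([(uv[0]-c["cx"])/c["fx"],(uv[1]-c["cy"])/c["fy"],1.])
    return C+d*(z-C[2])/d[2]
def proj(c,X):
    p=np.array(c["R"])@np.array(X)+np.array(c["t"]);return p[:2]/p[2]*[c["fx"],c["fy"]]+[c["cx"],c["cy"]]
def blobs(mask,amin=20):
    n,l,s,ce=cv2.connectedComponentsWithStats(mask.astype(np.uint8))
    return [(l==i,s[i],ce[i]) for i in range(1,n) if s[i][4]>=amin]
E
python3 - <<'E'
from h import *
c=optics.calibration("top"); im=cv2.imread("pics/a_top.png")
hsv=cv2.cvtColor(im,cv2.COLOR_BGR2HSV).astype(int);H,S,V=[hsv[...,k] for k in range(3)]
roi=np.zeros(H.shape,bool);roi[115:270,115:345]=1
print("light")
for m,s,ce in blobs((S<45)&(V>110)&roi): print(s,ce.round(1))
print("black")
for m,s,ce in blobs((V<55)&roi): 
    p=np.argwhere(m)[:,::-1].astype(np.float32); print(s,ce.round(1),cv2.minAreaRect(p))
print("amber")
for m,s,ce in blobs((H<15)&(S>120)&roi,8): print(s,ce.round(1),V[m].mean())
for p in [(247,218),(328,215),(213,223),(285,223),(230,223)]: print(p,hsv[p[1],p[0]])
E
```

```text
light
[230 135  13   5  24] [236.8 137.8]
[ 162  151   76   41 2120] [200.7 171.1]
[ 279  154   52   35 1479] [305.5 170.5]
[163 158   4  17  22] [164.5 165.6]
[279 164   4  17  30] [280.6 172.1]
[325 210  11  11  96] [329.6 215.2]
[172 212  10  10  85] [176.4 216.6]
[243 214   7   8  47] [246.  217.2]
[277 215  16  16 215] [284.5 222.6]
black
[156 157   9  19  47] [158.5 165.8] ((159.71621704101562, 165.7027130126953), (5.589565277099609, 18.577085494995117), 9.462322235107422)
[272 163   9  20  51] [274.6 172.4] ((275.735595703125, 172.73837280273438), (19.314342498779297, 6.54279899597168), 83.9909896850586)
[119 186  21  29 419] [129.  200.2] ((128.94100952148438, 200.255615234375), (15.440353393554688, 27.507816314697266), 12.994616508483887)
[201 217  25  13 242] [212.8 222.9] ((212.78848266601562, 222.9423370361328), (10.001921653747559, 24.318397521972656), 78.69007110595703)
amber
[321 209  13  15  51] [324.5 217.8] 96.45098039215686
[241 215  12  10  35] [246.5 220.8] 82.02857142857142
(247, 218) [  8  17 179]
(328, 215) [  8  19 151]
(213, 223) [150  12  21]
(285, 223) [ 17  30 136]
(230, 223) [19 85 81]
```

```bash
python3 - <<'E'
from h import *
c=optics.calibration("top"); cs=optics.calibration("scene"); im=cv2.imread("pics/a_top.png")
hsv=cv2.cvtColor(im,cv2.COLOR_BGR2HSV).astype(int);H,S,V=[hsv[...,k] for k in range(3)]
for n,uv,z in [("tall",(246,217.2),.076),("short",(329.6,215.2),.05),("small",(176.4,216.6),.024),("large",(284.5,222.6),.024),("box",(212.8,222.9),.03),("beaker",(237,132),.03)]:
    X=ray(c,uv,z);print(n,X.round(4),"scene px",proj(cs,X).round(1))
for n,k in [("long",0),("shortt",1)]:
    roi=np.zeros(H.shape,bool)
    if k==0: roi[148:195,161:242]=1
    else: roi[150:192,278:335]=1
    m=cv2.morphologyEx(((S<60)&(V>95)&roi).astype(np.uint8),cv2.MORPH_CLOSE,np.ones((3,3)))
    b=max(blobs(m),key=lambda b:b[1][4])[0]
    ct=max(cv2.findContours(b.astype(np.uint8),0,1)[0],key=cv2.contourArea).reshape(-1,2)
    W=np.array([ray(c,p,.01)[:2] for p in ct],np.float32)*1000
    r=cv2.minAreaRect(W);print(n,r, cv2.boxPoints(r).round(0).tolist())
roi=np.zeros(H.shape,bool);roi[210:235,195:232]=1
b=max(blobs((V<55)&roi),key=lambda b:b[1][4])[0]
W=np.array([ray(c,p[::-1],.034)[:2] for p in np.argwhere(b)],np.float32)*1000
print("box",cv2.minAreaRect(W))
# scene measures
im=cv2.imread("pics/a_scene.png");hsv=cv2.cvtColor(im,cv2.COLOR_BGR2HSV).astype(int);H,S,V=[hsv[...,k] for k in range(3)]
roi=np.zeros(H.shape,bool);roi[110:260,190:350]=1
for m,s,ce in blobs((S<45)&(V>120)&roi): print("light",s,ce.round(1),ray(cs,ce,.024)[:2].round(3))
for m,s,ce in blobs((V<70)&(S<70)&roi): print("dark",s,ce.round(1),ray(cs,ce,.02)[:2].round(3))
E
```

```text
tall [0.4661 0.012  0.076 ] scene px [271.3 159.8]
short [ 0.4735 -0.2675  0.05  ] scene px [207.4 120.3]
small [0.474  0.2538 0.024 ] scene px [331.9 222.3]
large [ 0.4514 -0.1181  0.024 ] scene px [244.1 146.9]
box [0.4512 0.1269 0.03  ] scene px [302.8 190. ]
beaker [0.7719 0.0444 0.03  ] scene px [196.5 235.7]
long ((637.4921264648438, 179.64739990234375), (258.7350158691406, 115.70793914794922), 81.5775146484375) [[561.0, 60.0], [676.0, 43.0], [714.0, 299.0], [599.0, 316.0]]
shortt ((635.4843139648438, -191.75851440429688), (115.83976745605469, 175.85989379882812), 3.7214467525482178) [[572.0, -108.0], [583.0, -283.0], [699.0, -276.0], [688.0, -100.0]]
box ((450.7755432128906, 126.45562744140625), (34.1892204284668, 82.87137603759766), 11.023773193359375)
light [331 110  10  11  64] [336.9 113.4] [ 0.112 -0.025]
light [203 116  11  12  96] [208.2 121.3] [ 0.457 -0.286]
light [236 141  18  18 232] [244.8 148.5] [ 0.454 -0.111]
light [190 152  27  41 555] [198.8 172. ] [ 0.622 -0.131]
light [268 156   9  10  68] [272.1 160.6] [ 0.429 -0.017]
light [ 226  202   85   58 2425] [264.  235.1] [0.638 0.159]
light [326 217  14  16 148] [332.5 223.9] [0.477 0.258]
light [197 218  14  16  61] [203.9 222.4] [0.728 0.021]
light [190 228  18  21 197] [199.1 240.5] [0.774 0.057]
dark [253 159  11  15  76] [258.5 165.4] [ 0.471 -0.034]
dark [193 175  24  18  88] [206.9 184.8] [ 0.635 -0.079]
dark [288 181  31  25 383] [302.4 191.9] [0.45  0.126]
```

```bash
cat >> h.py <<'E'
def plan(x,y,z,jaw_deg=None):
    s=manip.state(); R=Ro.from_rotvec(s["tool_rot"]).as_matrix(); p=np.array(s["eef_pos"])
    a=np.degrees(np.arctan2(R[1,2],R[0,2]))
    d=R.T@(np.array([x,y,z])-p)
    if jaw_deg is None: jaw_deg=a
    turn=(jaw_deg-a+90)%180-90
    # target rotation: tool y straight down, jaw at a+turn
    t=np.radians(a+turn); zj=np.array([np.cos(t),np.sin(t),0]); yj=np.array([0,0,-1.]); T=np.column_stack([np.cross(yj,zj),yj,zj])
    rv=Ro.from_matrix(R.T@T).as_rotvec(degrees=True)
    print("t %.2f pos"%s["clock"],p.round(4),"jaw %.1f tilt %.2f"%(a,np.degrees(np.arccos(-R[2,1]))),"gap %.3f q7 %.2f"%(s["finger_gap"],s["joint_pos"][6]),"F",np.round(s["contact_force"],1))
    print("  shift",d.round(4),"rot",rv.round(1),"rows>=",max(np.linalg.norm(d)/.0417,np.linalg.norm(rv)/7.16).round(1))
E
python3 -c "
from h import *
plan(.4735,-.2675,.15,3.7)"
```

```text
t 0.15 pos [ 0.3144 -0.6529  0.218 ] jaw -64.3 tilt 0.07 gap 1.000 q7 -0.08 F [-0.4  0.3  0.5]
  shift [-0.3106  0.0683 -0.2781] rot [  0.1 -68.   -0. ] rows>= 10.1
```

```bash
python3 -m handwheel '[[-0.0776,0.017,-0.0695,0,-17,0],[-0.1553,0.034,-0.139,0,-34,0],[-0.233,0.051,-0.2085,0,-51,0],[-0.3106,0.0683,-0.2781,0,-68,0],[-0.3106,0.0683,-0.2781,0,-68,0],[-0.3106,0.0683,-0.2781,0,-68,0],[-0.3106,0.0683,-0.2781,0,-68,0],[-0.3106,0.0683,-0.2781,0,-68,0],[-0.3106,0.0683,-0.2781,0,-68,0],[-0.3106,0.0683,-0.2781,0,-68,0],[-0.3106,0.0683,-0.2781,0,-68,0],[-0.3106,0.0683,-0.2781,0,-68,0],[-0.3106,0.0683,-0.2781,0,-68,0],[-0.3106,0.0683,-0.2781,0,-68,0]]' 1
python3 - <<'E'
from h import *
plan(.4735,-.2675,.15,3.7)
c=optics.calibration("wrist");im=optics.grab_frame("wrist")
cv2.imwrite("pics/b.png",im[:,:,::-1])
print(proj(c,(.4735,-.2675,.05)),proj(c,(.4735,-.2675,0)))
E
```

```text
clock: 1.32
eef_pos: [0.4731, -0.2696, 0.1504]
tool_rot: [-1.239, 1.163, -1.164]
contact_force: [-0.1, -0.7, 0.0]
finger_gap: 1.001
t 1.32 pos [ 0.4731 -0.2696  0.1504] jaw 3.6 tilt 0.06 gap 1.001 q7 0.20 F [-0.1 -0.7  0. ]
  shift [-0.002   0.0004  0.0005] rot [ 0.  -0.1  0. ] rows>= 0.1
[253.64230472 192.43601481] [253.50812124 182.38451221]
```

View pics/b.png

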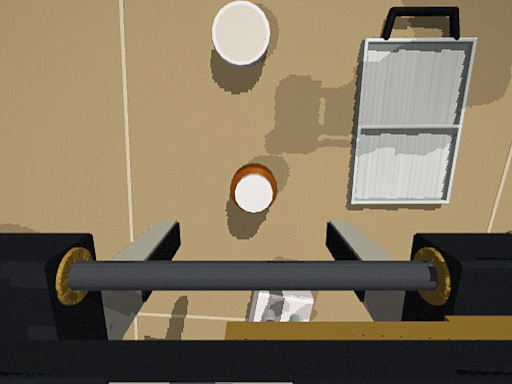

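The wrist view shows the short bottle's cap at (253,194), against (253.6,192.4) predicted, so the fix is good. The short tray and the large dish (241,33) are also in view, so I'll check them here too.

```bash
python3 - <<'E'
from h import *
c=optics.calibration("wrist")
for uv in [(366,39),(475,39),(449,203),(351,203)]: print(ray(c,uv,.01).round(4))
print("large",ray(c,(241,33),.024), proj(c,(.4514,-.1181,.024)))
m=np.mean([ray(c,uv,.01) for uv in [(366,39),(475,39),(449,203),(351,203)]],0);print(m)
plan(.4735,-.2675,.010,3.7)
E
```

```text
[ 0.5759 -0.1137  0.01  ]
[ 0.6842 -0.107   0.01  ]
[ 0.6976 -0.2759  0.01  ]
[ 0.5859 -0.2828  0.01  ]
large [ 0.45231642 -0.12006768  0.024     ] [240.13690333  30.61962678]
[ 0.63588754 -0.19485311  0.01      ]
t 1.37 pos [ 0.473  -0.2698  0.1504] jaw 3.5 tilt 0.05 gap 0.996 q7 0.20 F [ 0.9 -1.1 -0.4]
  shift [-0.0023  0.1404  0.0006] rot [ 0.  -0.2  0. ] rows>= 3.4
```

```bash
python3 -m handwheel '[[-0.0015,0.03,0,0,0,0],[-0.0015,0.06,0,0,0,0],[-0.0015,0.085,0,0,0,0],[-0.0015,0.105,0,0,0,0],[-0.0015,0.12,0,0,0,0],[-0.0015,0.132,0,0,0,0],[-0.0015,0.14,0,0,0,0],[-0.0015,0.14,0,0,0,0],[-0.0015,0.14,0,0,0,0]]' 1 
python3 -m handwheel '[[0,0,0,0,0,0],[0,0,0,0,0,0],[0,0,0,0,0,0],[0,0,0,0,0,0],[0,0,0,0,0,0],[0,0,0,0,0,0],[0,0,0,0,0,0],[0,0,0,0,0,0],[0,0,0,0,0,0],[0,0,0,0,0,0],[0,0,0,0,0,0],[0,0,0,0,0,0],[0,0,0,0,0,0]]' 0.3
python3 -c "
from h import *
plan(.638,-.235,.10,3.7)"
```

```text
clock: 2.12
eef_pos: [0.4733, -0.2672, 0.0103]
tool_rot: [-1.239, 1.163, -1.162]
contact_force: [-0.1, 0.3, 0.5]
finger_gap: 0.999
clock: 3.2
eef_pos: [0.4737, -0.2664, 0.0104]
tool_rot: [-1.239, 1.161, -1.161]
contact_force: [-0.1, 0.8, 4.5]
finger_gap: 0.525
t 3.20 pos [ 0.4737 -0.2664  0.0104] jaw 3.7 tilt 0.01 gap 0.525 q7 0.08 F [-0.1  0.8  4.5]
  shift [-0.0207 -0.0896  0.166 ] rot [-0.  0.  0.] rows>= 4.6
```

```bash
python3 -m handwheel '[[0,-0.01,0,0,0,0],[0,-0.025,0,0,0,0],[0,-0.045,0,0,0,0],[-0.003,-0.06,0.02,0,0,0],[-0.006,-0.06,0.05,0,0,0],[-0.01,-0.06,0.08,0,0,0],[-0.014,-0.06,0.11,0,0,0],[-0.018,-0.06,0.14,0,0,0],[-0.020,-0.06,0.158,0,0,0],[-0.0207,-0.055,0.166,0,0,0],[-0.0207,-0.045,0.166,0,0,0],[-0.0207,-0.03,0.166,0,0,0],[-0.0207,-0.018,0.166,0,0,0],[-0.0207,-0.01,0.166,0,0,0],[-0.0207,-0.01,0.166,0,0,0],[-0.0207,-0.01,0.166,0,0,0]]'
python3 - <<'E'
from h import *
plan(.638,-.235,.0135,3.7)
im=optics.grab_frame("wrist")
cv2.imwrite("pics/c.png",im[:,:,::-1])
E
```

```text
clock: 4.53
eef_pos: [0.6369, -0.2352, 0.0197]
tool_rot: [-1.24, 1.163, -1.161]
contact_force: [-0.1, 0.4, -0.7]
finger_gap: 0.527
t 4.53 pos [ 0.6369 -0.2352  0.0197] jaw 3.7 tilt 0.10 gap 0.527 q7 0.04 F [-0.1  0.4 -0.7]
  shift [-0.0001  0.0062  0.0011] rot [ 0.1 -0.  -0. ] rows>= 0.2
```

View pics/c.png

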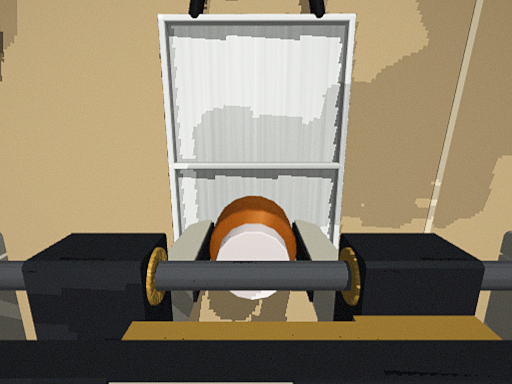

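The bottle is held over the short tray's -y bay (amber body at (254,240), cross wall at row 165). I'll lower it and release.

```bash
python3 -m handwheel '[[0,0.003,0,0,0,0],[0,0.005,0,0,0,0],[0,0.006,0,0,0,0],[0,0.0065,0,0,0,0],[0,0.0065,0,0,0,0]]'
python3 -m handwheel '[[0,0,0,0,0,0],[0,0,0,0,0,0],[0,0,0,0,0,0],[0,0,0,0,0,0],[0,0,0,0,0,0],[0,0,0,0,0,0]]' 0.72
python3 -m handwheel '[[0,-0.01,0,0,0,0],[0,-0.03,0,0,0,0],[0,-0.06,0,0,0,0],[0,-0.095,0,0,0,0],[0,-0.12,0,0,0,0],[0,-0.12,0,0,0,0],[0,-0.12,0,0,0,0]]'
python3 - <<'E'
from h import *
plan(.4519,-.119,.12,-8.4)
im=optics.grab_frame("wrist")
cv2.imwrite("pics/d.png",im[:,:,::-1])
E
```

```text
clock: 5.0
eef_pos: [0.638, -0.235, 0.0138]
tool_rot: [-1.239, 1.161, -1.161]
contact_force: [-0.3, -0.5, -1.1]
finger_gap: 0.532
clock: 5.5
eef_pos: [0.638, -0.235, 0.0139]
tool_rot: [-1.239, 1.161, -1.161]
contact_force: [-0.0, 0.2, -0.0]
finger_gap: 0.717
clock: 6.08
eef_pos: [0.6388, -0.2353, 0.1362]
tool_rot: [-1.237, 1.158, -1.164]
contact_force: [0.9, 0.2, 0.2]
finger_gap: 0.713
t 6.08 pos [ 0.6388 -0.2353  0.1362] jaw 3.7 tilt 0.21 gap 0.713 q7 0.09 F [0.9 0.2 0.2]
  shift [-0.1282  0.0154 -0.1791] rot [-0.2 12.1  0.1] rows>= 5.3
```

View pics/d.png

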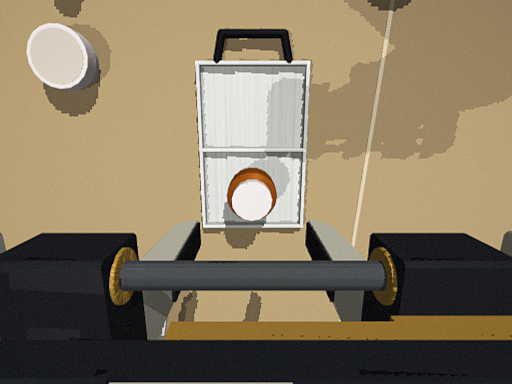

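The short bottle stands upright in its bay, cap at (252,200). Next is the large dish.

```bash
python3 -m handwheel '[[-0.025,0.005,-0.034,0,3,0],[-0.05,0.005,-0.068,0,6,0],[-0.075,0.01,-0.102,0,9,0],[-0.1,0.01,-0.138,0,12,0],[-0.12,0.015,-0.166,0,12,0],[-0.1282,0.0154,-0.1791,0,12.1,0],[-0.1282,0.0154,-0.1791,0,12.1,0],[-0.1282,0.0154,-0.1791,0,12.1,0],[-0.1282,0.0154,-0.1791,0,12.1,0]]' 1
python3 - <<'E'
from h import *
plan(.4519,-.119,.009,-8.4)
c=optics.calibration("wrist")
im=optics.grab_frame("wrist")
cv2.imwrite("pics/e.png",im[:,:,::-1])
print(proj(c,(.4519,-.119,.024)))
g=im.astype(int); 
for m,s,ce in blobs((g.min(2)>110)&(g.max(2)-g.min(2)<45),400): print(s,ce.round(1),ray(c,ce,.02)[:2].round(4))
E
```

```text
clock: 6.88
eef_pos: [0.452, -0.119, 0.1181]
tool_rot: [-1.136, 1.316, -1.316]
contact_force: [0.2, 0.0, 0.5]
finger_gap: 1.001
t 6.88 pos [ 0.452  -0.119   0.1181] jaw -8.4 tilt 0.02 gap 1.001 q7 -0.26 F [0.2 0.  0.5]
  shift [ 0.000e+00  1.091e-01 -1.000e-04] rot [-0.  0. -0.] rows>= 2.6
[252.72378499 196.05012539]
[ 226    3   40   45 1369] [245.4  25. ] [0.4674 0.029 ]
[327  24 185  34 742] [420.5  40.3] [ 0.6144 -0.0045]
[  330   144   161   117 10175] [423.9 201.8] [ 0.6174 -0.1504]
[ 224  166   58   58 2627] [252.8 195.1] [ 0.452 -0.119]
[ 111  220   66   41 1046] [143.9 242.6] [ 0.3349 -0.1522]
```

View pics/e.png

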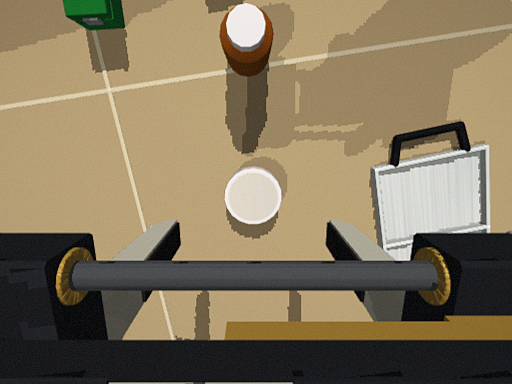

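The dish sits at (253,195), exactly between the fingers. I'll descend and grip.

```bash
python3 -m handwheel '[[0,0.02,0,0,0,0],[0,0.045,0,0,0,0],[0,0.07,0,0,0,0],[0,0.088,0,0,0,0],[0,0.1,0,0,0,0],[0,0.109,0,0,0,0],[0,0.109,0,0,0,0],[0,0.109,0,0,0,0]]' 1 
python3 -m handwheel '[[0,0,0,0,0,0],[0,0,0,0,0,0],[0,0,0,0,0,0],[0,0,0,0,0,0],[0,0,0,0,0,0],[0,0,0,0,0,0],[0,0,0,0,0,0],[0,0,0,0,0,0],[0,0,0,0,0,0],[0,0,0,0,0,0],[0,0,0,0,0,0]]' 0.35
python3 -c "
from h import *
plan(.625,.0965,.10,-8.4)"
```

```text
clock: 7.6
eef_pos: [0.4512, -0.1189, 0.009]
tool_rot: [-1.137, 1.317, -1.316]
contact_force: [0.7, -0.4, 0.3]
finger_gap: 1.001
clock: 8.52
eef_pos: [0.4511, -0.1187, 0.0097]
tool_rot: [-1.136, 1.316, -1.317]
contact_force: [-0.7, -0.2, 6.1]
finger_gap: 0.596
t 8.52 pos [ 0.4511 -0.1187  0.0097] jaw -8.4 tilt 0.03 gap 0.596 q7 -0.35 F [-0.7 -0.2  6.1]
  shift [-0.2382 -0.0903  0.1407] rot [-0.  0.  0.] rows>= 7.0
```

```bash
python3 -m handwheel '[[0,-0.01,0,0,0,0],[0,-0.03,0,0,0,0],[0,-0.055,0,0,0,0],[-0.02,-0.075,0.012,0,0,0],[-0.048,-0.09,0.028,0,0,0],[-0.078,-0.09,0.046,0,0,0],[-0.11,-0.09,0.065,0,0,0],[-0.14,-0.09,0.083,0,0,0],[-0.17,-0.09,0.1,0,0,0],[-0.2,-0.09,0.118,0,0,0],[-0.222,-0.09,0.131,0,0,0],[-0.233,-0.09,0.138,0,0,0],[-0.2382,-0.09,0.1407,0,0,0],[-0.2382,-0.09,0.1407,0,0,0],[-0.2382,-0.09,0.1407,0,0,0]]'
python3 - <<'E'
from h import *
plan(.625,.0965,.0129,-8.4)
c=optics.calibration("wrist")
im=optics.grab_frame("wrist")
cv2.imwrite("pics/f.png",im[:,:,::-1])
ps=np.array([.6375,.1796]);a=np.radians(-8.42);ex=np.array([np.cos(a),np.sin(a)]);ey=np.array([-np.sin(a),np.cos(a)])
for sx in (-56,56):
  for sy in (128,42,-42,-128):
    q=ps+ex*sx/1000+ey*sy/1000; print(sx,sy,proj(c,(*q,.01)).round(1))
E
```

```text
clock: 9.77
eef_pos: [0.6237, 0.0948, 0.099]
tool_rot: [-1.138, 1.317, -1.317]
contact_force: [-0.9, 0.3, -0.9]
finger_gap: 0.596
t 9.77 pos [0.6237 0.0948 0.099 ] jaw -8.4 tilt 0.12 gap 0.596 q7 -0.58 F [-0.9  0.3 -0.9]
  shift [-0.002   0.0861  0.0011] rot [ 0.1 -0.   0.1] rows>= 2.1
-56 128 [180.9 -75.6]
-56 42 [187.4  48.7]
-56 -42 [192.7 150.4]
-56 -128 [197.3 238.7]
56 128 [328.4 -75.7]
56 42 [321.7  48.7]
56 -42 [316.1 150.3]
56 -128 [311.3 238.7]
```

View pics/f.png

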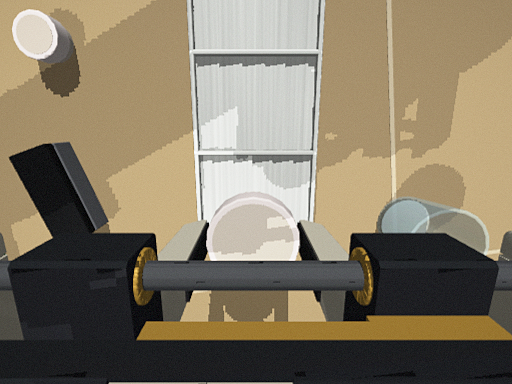

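Cross walls are at rows 51 and 154, against 49 and 150 predicted, so the tray lies about 2.5 mm further toward -y than my fix. Correcting for that, I'll lower the dish.

```bash
python3 -m handwheel '[[0,0.02,0.001,0,0,0],[0,0.045,0.001,0,0,0],[0,0.065,0.001,0,0,0],[0,0.076,0.001,0,0,0],[0,0.081,0.001,0,0,0],[0,0.084,0.001,0,0,0],[0,0.0855,0.001,0,0,0],[0,0.0858,0.001,0,0,0],[0,0.0858,0.001,0,0,0]]'
python3 -m handwheel '[[0,0,0,0,0,0],[0,0,0,0,0,0],[0,0,0,0,0,0],[0,0,0,0,0,0],[0,0,0,0,0,0],[0,0,0,0,0,0]]' 0.72
python3 -m handwheel '[[0,-0.01,0,0,0,0],[0,-0.03,0,0,0,0],[0,-0.06,0,0,0,0],[0,-0.095,0,0,0,0],[0,-0.13,0,0,0,0],[0,-0.15,0,0,0,0],[0,-0.15,0,0,0,0],[0,-0.15,0,0,0,0]]'
python3 - <<'E'
from h import *
plan(.4661,.0115,.15,-8.4)
im=optics.grab_frame("wrist")
cv2.imwrite("pics/g.png",im[:,:,::-1])
E
```

```text
clock: 10.57
eef_pos: [0.6263, 0.0963, 0.0144]
tool_rot: [-1.135, 1.316, -1.317]
contact_force: [0.4, -0.0, -0.4]
finger_gap: 0.593
clock: 11.07
eef_pos: [0.6259, 0.0964, 0.0137]
tool_rot: [-1.136, 1.316, -1.316]
contact_force: [0.3, 0.4, -0.9]
finger_gap: 0.72
clock: 11.73
eef_pos: [0.6264, 0.0964, 0.1655]
tool_rot: [-1.134, 1.314, -1.317]
contact_force: [-0.1, -0.2, -0.6]
finger_gap: 0.72
t 11.73 pos [0.6264 0.0964 0.1655] jaw -8.4 tilt 0.17 gap 0.720 q7 -0.55 F [-0.1 -0.2 -0.6]
  shift [ 0.1074  0.015  -0.1463] rot [-0.2  0.  -0.1] rows>= 4.4
```

View pics/g.png

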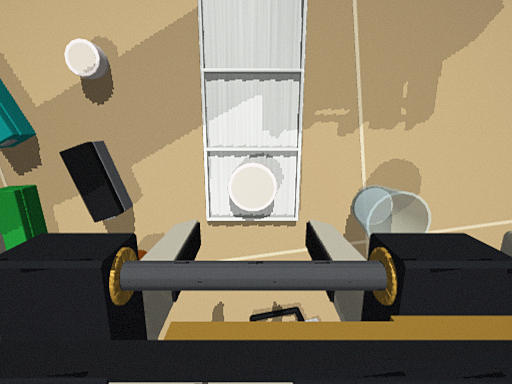

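The large dish lies flat in the last bay at (253,188). Next, the tall bottle.

```bash
python3 -m handwheel '[[0.02,0.002,-0.028,0,0,0],[0.045,0.004,-0.06,0,0,0],[0.07,0.01,-0.095,0,0,0],[0.092,0.012,-0.125,0,0,0],[0.104,0.015,-0.141,0,0,0],[0.1074,0.015,-0.1463,0,0,0],[0.1074,0.015,-0.1463,0,0,0],[0.1074,0.015,-0.1463,0,0,0]]' 1
python3 - <<'E'
from h import *
plan(.4661,.012,.020,-8.4)
c=optics.calibration("wrist")
im=optics.grab_frame("wrist")
cv2.imwrite("pics/i.png",im[:,:,::-1])
print(proj(c,(.4661,.012,.076)))
g=im.astype(int); 
for m,s,ce in blobs((g.min(2)>110)&(g.max(2)-g.min(2)<45),400): print(s,ce.round(1),ray(c,ce,.076)[:2].round(4))
E
```

```text
clock: 12.45
eef_pos: [0.4665, 0.012, 0.1484]
tool_rot: [-1.136, 1.316, -1.316]
contact_force: [0.2, 0.5, 0.1]
finger_gap: 0.998
t 12.45 pos [0.4665 0.012  0.1484] jaw -8.4 tilt 0.03 gap 0.998 q7 -0.49 F [0.2 0.5 0.1]
  shift [ 1.000e-04  1.284e-01 -4.000e-04] rot [-0.  0. -0.] rows>= 3.1
[252.47580926 202.09321816]
[  337     0   126   131 12030] [396.4  60.5] [0.5952 0.1099]
[   6  173  226   88 1694] [137.4 230.4] [0.3586 0.0008]
[238 186  30  31 741] [252.6 201.3] [0.4663 0.0127]
[ 330  220   66   41 1041] [361.2 242.6] [ 0.5595 -0.0409]
```

View pics/i.png

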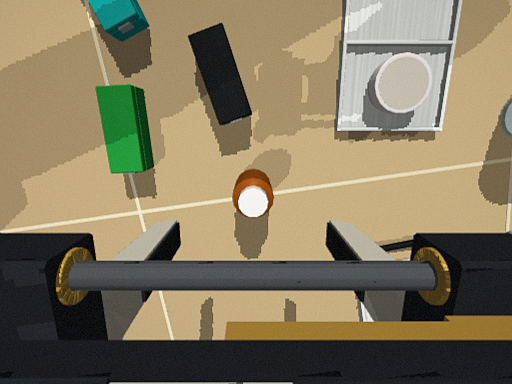

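The cap is at (252.6,201), centred between the fingers. I'll descend and grip.

```bash
python3 -m handwheel '[[0,0.02,0,0,0,0],[0,0.045,0,0,0,0],[0,0.07,0,0,0,0],[0,0.095,0,0,0,0],[0,0.112,0,0,0,0],[0,0.123,0,0,0,0],[0,0.1284,0,0,0,0],[0,0.1284,0,0,0,0],[0,0.1284,0,0,0,0]]' 1 
python3 -m handwheel '[[0,0,0,0,0,0],[0,0,0,0,0,0],[0,0,0,0,0,0],[0,0,0,0,0,0],[0,0,0,0,0,0],[0,0,0,0,0,0],[0,0,0,0,0,0],[0,0,0,0,0,0],[0,0,0,0,0,0],[0,0,0,0,0,0],[0,0,0,0,0,0],[0,0,0,0,0,0],[0,0,0,0,0,0],[0,0,0,0,0,0]]' 0.2
python3 -c "
from h import *
plan(.6495,.260,.12,-8.4)"
```

```text
clock: 13.25
eef_pos: [0.4661, 0.012, 0.02]
tool_rot: [-1.137, 1.316, -1.316]
contact_force: [0.4, 0.1, 0.2]
finger_gap: 1.003
clock: 14.42
eef_pos: [0.4655, 0.0114, 0.0202]
tool_rot: [-1.136, 1.316, -1.316]
contact_force: [0.7, -0.1, 0.9]
finger_gap: 0.425
t 14.42 pos [0.4655 0.0114 0.0202] jaw -8.4 tilt 0.01 gap 0.425 q7 -0.59 F [ 0.7 -0.1  0.9]
  shift [-0.2727 -0.0997  0.1458] rot [-0.  0. -0.] rows>= 7.8
```

```bash
python3 -m handwheel '[[0,-0.01,0,0,0,0],[0,-0.03,0,0,0,0],[0,-0.055,0,0,0,0],[0,-0.08,0,0,0,0],[-0.012,-0.095,0.006,0,0,0],[-0.035,-0.0997,0.019,0,0,0],[-0.065,-0.0997,0.035,0,0,0],[-0.097,-0.0997,0.052,0,0,0],[-0.13,-0.0997,0.07,0,0,0],[-0.162,-0.0997,0.087,0,0,0],[-0.195,-0.0997,0.104,0,0,0],[-0.225,-0.0997,0.12,0,0,0],[-0.25,-0.0997,0.134,0,0,0],[-0.265,-0.0997,0.142,0,0,0],[-0.2727,-0.0997,0.1458,0,0,0],[-0.2727,-0.0997,0.1458,0,0,0],[-0.2727,-0.0997,0.1458,0,0,0]]'
python3 - <<'E'
from h import *
plan(.6495,.260,.0235,-8.4)
im=optics.grab_frame("wrist")
cv2.imwrite("pics/j.png",im[:,:,::-1])
E
```

```text
clock: 15.83
eef_pos: [0.6485, 0.2589, 0.1192]
tool_rot: [-1.139, 1.317, -1.317]
contact_force: [-0.4, -1.0, -2.0]
finger_gap: 0.425
t 15.83 pos [0.6485 0.2589 0.1192] jaw -8.4 tilt 0.12 gap 0.425 q7 -0.76 F [-0.4 -1.  -2. ]
  shift [-0.0014  0.0957  0.001 ] rot [0.1 0.  0.1] rows>= 2.3
```

View pics/j.png

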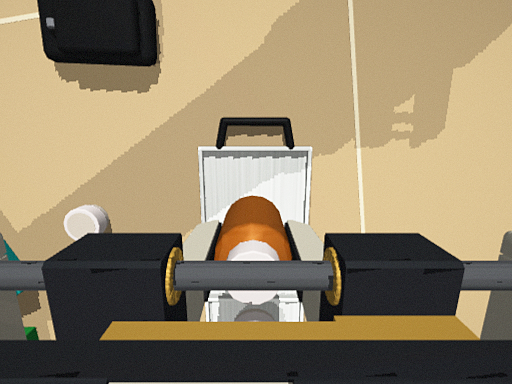

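The bottle hangs over the handle-side bay, with the tray's end wall at row 148 and the handle beyond it. Lowering now.

```bash
python3 -m handwheel '[[0,0.02,0.0,0,0,0],[0,0.045,0.0,0,0,0],[0,0.068,0,0,0,0],[0,0.082,0,0,0,0],[0,0.089,0,0,0,0],[0,0.0925,0,0,0,0],[0,0.0945,0,0,0,0],[0,0.0955,0,0,0,0],[0,0.0955,0,0,0,0]]'
python3 -m handwheel '[[0,0,0,0,0,0],[0,0,0,0,0,0],[0,0,0,0,0,0],[0,0,0,0,0,0],[0,0,0,0,0,0],[0,0,0,0,0,0]]' 0.72
python3 -m handwheel '[[0,-0.01,0,0,0,0],[0,-0.03,0,0,0,0],[0,-0.06,0,0,0,0],[0,-0.095,0,0,0,0],[0,-0.13,0,0,0,0],[0,-0.15,0,0,0,0],[0,-0.15,0,0,0,0],[0,-0.15,0,0,0,0]]'
python3 - <<'E'
from h import *
plan(.4512,.1266,.13,11)
im=optics.grab_frame("wrist")
cv2.imwrite("pics/k.png",im[:,:,::-1])
E
```

```text
clock: 16.63
eef_pos: [0.6499, 0.2601, 0.0253]
tool_rot: [-1.135, 1.316, -1.316]
contact_force: [-0.1, 0.2, -1.7]
finger_gap: 0.424
clock: 17.13
eef_pos: [0.6495, 0.26, 0.0245]
tool_rot: [-1.136, 1.316, -1.316]
contact_force: [-0.5, 0.1, 0.3]
finger_gap: 0.719
clock: 17.8
eef_pos: [0.65, 0.2601, 0.1765]
tool_rot: [-1.133, 1.315, -1.316]
contact_force: [-0.2, -0.6, -0.2]
finger_gap: 0.721
t 17.80 pos [0.65   0.2601 0.1765] jaw -8.4 tilt 0.17 gap 0.721 q7 -0.75 F [-0.2 -0.6 -0.2]
  shift [ 0.1612  0.0458 -0.1773] rot [ -0.2 -19.4  -0.1] rows>= 5.9
```

View pics/k.png

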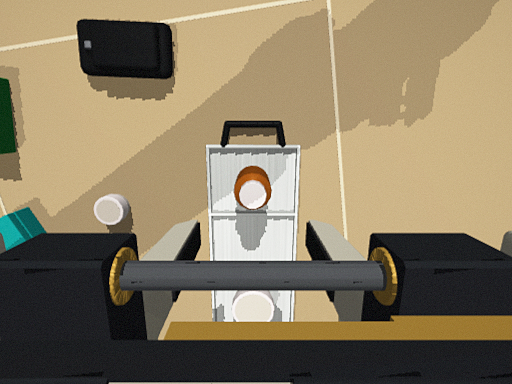

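The tall bottle stands upright in its bay (252,190). Next is the slide box. A green decoy is close by, so I'll use a reduced opening.

```bash
python3 -m handwheel '[[0.025,0.005,-0.028,0,-4,0],[0.055,0.01,-0.06,0,-8,0],[0.085,0.02,-0.095,0,-12,0],[0.115,0.03,-0.13,0,-16,0],[0.145,0.04,-0.16,0,-19,0],[0.158,0.045,-0.174,0,-19.4,0],[0.1612,0.0458,-0.1773,0,-19.4,0],[0.1612,0.0458,-0.1773,0,-19.4,0],[0.1612,0.0458,-0.1773,0,-19.4,0]]' 0.75
python3 - <<'E'
from h import *
plan(.4512,.1266,.012,11)
c=optics.calibration("wrist")
im=optics.grab_frame("wrist")
cv2.imwrite("pics/l.png",im[:,:,::-1])
print(proj(c,(.4512,.1266,.034)))
E
```

```text
clock: 18.6
eef_pos: [0.451, 0.1267, 0.1283]
tool_rot: [-1.294, 1.067, -1.066]
contact_force: [-0.1, 1.0, -0.9]
finger_gap: 0.75
t 18.60 pos [0.451  0.1267 0.1283] jaw 11.0 tilt 0.03 gap 0.750 q7 -0.50 F [-0.1  1.  -0.9]
  shift [0.0002 0.1163 0.0002] rot [ 0. -0. -0.] rows>= 2.8
[253.28912176 196.26618885]
```

View pics/l.png

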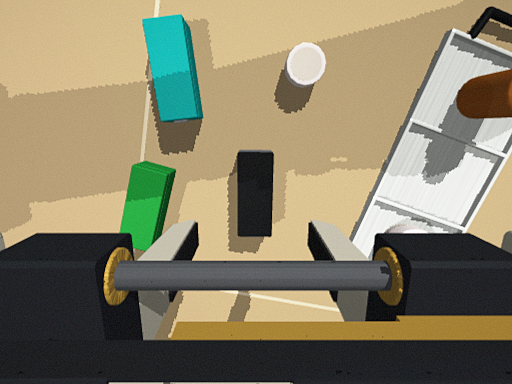

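The box is at (255,193), parallel to the jaws, and the green decoy is clear of the fingers. I'll descend and grip.

```bash
python3 -m handwheel '[[0,0.02,0,0,0,0],[0,0.045,0,0,0,0],[0,0.07,0,0,0,0],[0,0.092,0,0,0,0],[0,0.106,0,0,0,0],[0,0.113,0,0,0,0],[0,0.1163,0,0,0,0],[0,0.1163,0,0,0,0],[0,0.1163,0,0,0,0]]'
python3 -m handwheel '[[0,0,0,0,0,0],[0,0,0,0,0,0],[0,0,0,0,0,0],[0,0,0,0,0,0],[0,0,0,0,0,0],[0,0,0,0,0,0],[0,0,0,0,0,0],[0,0,0,0,0,0],[0,0,0,0,0,0],[0,0,0,0,0,0],[0,0,0,0,0,0],[0,0,0,0,0,0]]' 0.15
python3 -c "
from h import *
plan(.637,.1775,.13,81.6)"
```

```text
clock: 19.4
eef_pos: [0.4511, 0.1267, 0.0127]
tool_rot: [-1.293, 1.066, -1.066]
contact_force: [0.3, -0.4, 0.5]
finger_gap: 0.75
clock: 20.4
eef_pos: [0.4509, 0.1264, 0.0125]
tool_rot: [-1.293, 1.066, -1.067]
contact_force: [1.1, -0.1, 5.9]
finger_gap: 0.364
t 20.40 pos [0.4509 0.1264 0.0125] jaw 11.0 tilt 0.04 gap 0.364 q7 -0.61 F [ 1.1 -0.1  5.9]
  shift [-0.0146 -0.1174  0.1926] rot [ -0.  -70.6   0. ] rows>= 9.9
```

```bash
python3 -m handwheel '[[0,-0.01,0,0,0,0],[0,-0.03,0,0,0,0],[0,-0.06,0,0,0,0],[0,-0.09,0.0,0,0,0],[0,-0.112,0.01,0,-4,0],[-0.002,-0.1174,0.03,0,-10,0],[-0.004,-0.1174,0.055,0,-16,0],[-0.006,-0.1174,0.08,0,-23,0],[-0.008,-0.1174,0.105,0,-30,0],[-0.01,-0.1174,0.13,0,-37,0],[-0.012,-0.1174,0.15,0,-44,0],[-0.013,-0.1174,0.17,0,-51,0],[-0.014,-0.1174,0.184,0,-58,0],[-0.0146,-0.1174,0.19,0,-64,0],[-0.0146,-0.1174,0.1926,0,-69,0],[-0.0146,-0.1174,0.1926,0,-70.6,0],[-0.0146,-0.1174,0.1926,0,-70.6,0],[-0.0146,-0.1174,0.1926,0,-70.6,0]]'
python3 - <<'E'
from h import *
plan(.637,.1775,.0155,81.6)
im=optics.grab_frame("wrist")
cv2.imwrite("pics/m.png",im[:,:,::-1])
cv2.imwrite("pics/m2.png",cv2.resize(optics.grab_frame("scene")[80:300,140:420,::-1],None,fx=2.7,fy=2.7))
E
```

```text
clock: 21.9
eef_pos: [0.6362, 0.1772, 0.1293]
tool_rot: [-1.568, 0.118, -0.116]
contact_force: [0.1, 0.3, -1.7]
finger_gap: 0.363
t 21.90 pos [0.6362 0.1772 0.1293] jaw 81.5 tilt 0.06 gap 0.363 q7 0.55 F [ 0.1  0.3 -1.7]
  shift [0.0009 0.1138 0.0005] rot [ 0.  -0.1 -0.1] rows>= 2.7
```

View pics/m.png

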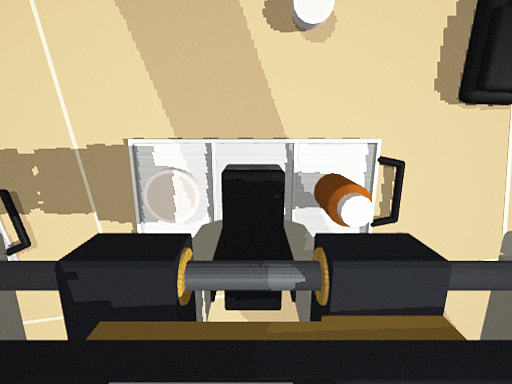

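View pics/m2.png

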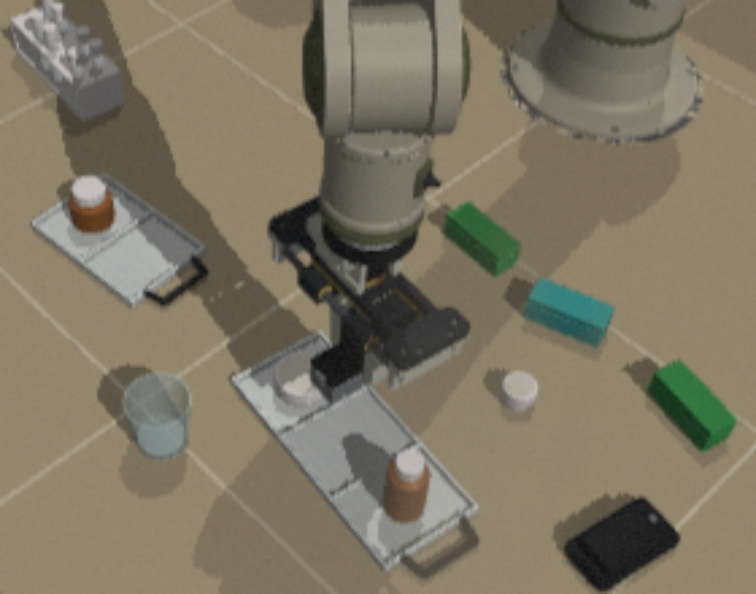

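Box is held level over the middle bay (cross walls at columns 211 and 291, box at 253), with its length across the tray. Lowering now.

```bash
python3 -m handwheel '[[0,0.02,0,0,0,0],[0,0.045,0,0,0,0],[0,0.07,0,0,0,0],[0,0.09,0,0,0,0],[0,0.103,0,0,0,0],[0,0.109,0,0,0,0],[0,0.112,0,0,0,0],[0,0.1135,0,0,0,0],[0,0.1135,0,0,0,0],[0,0.1135,0,0,0,0]]'
python3 -m handwheel '[[0,0,0,0,0,0],[0,0,0,0,0,0],[0,0,0,0,0,0],[0,0,0,0,0,0],[0,0,0,0,0,0]]' 0.5
python3 -m handwheel '[[0,-0.01,0,0,0,0],[0,-0.03,0,0,0,0],[0,-0.06,0,0,0,0],[0,-0.095,0,0,0,0],[0,-0.12,0,0,0,0],[0,-0.13,0,0,0,0],[0,-0.13,0,0,0,0],[0,-0.13,0,0,0,0]]'
python3 - <<'E'
from h import *
plan(.4745,.2545,.15,3.7)
im=optics.grab_frame("wrist")
cv2.imwrite("pics/n.png",im[:,:,::-1])
E
```

```text
clock: 22.83
eef_pos: [0.6374, 0.1777, 0.0172]
tool_rot: [-1.567, 0.114, -0.116]
contact_force: [0.8, -0.7, -0.8]
finger_gap: 0.363
clock: 23.25
eef_pos: [0.6368, 0.1774, 0.0164]
tool_rot: [-1.568, 0.115, -0.115]
contact_force: [-0.1, 0.3, 0.1]
finger_gap: 0.502
clock: 23.92
eef_pos: [0.6368, 0.1771, 0.1463]
tool_rot: [-1.568, 0.115, -0.116]
contact_force: [-0.5, -0.2, -0.1]
finger_gap: 0.503
t 23.92 pos [0.6368 0.1771 0.1463] jaw 81.6 tilt 0.03 gap 0.503 q7 0.56 F [-0.5 -0.2 -0.1]
  shift [-0.1718 -0.0038  0.0529] rot [-0.  77.9  0. ] rows>= 10.9
```

View pics/n.png

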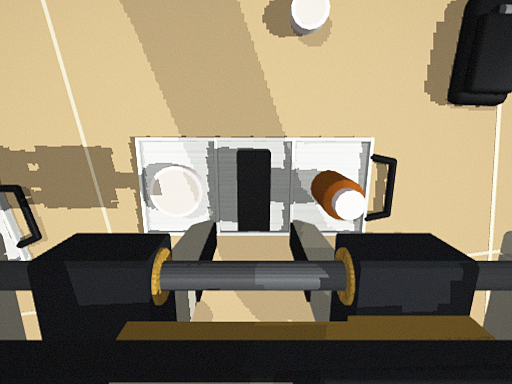

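All three long-tray items are in place, with the box flat at (254,190). Now the small dish.

```bash
python3 -m handwheel '[[-0.02,0,0.006,0,7,0],[-0.045,0,0.014,0,14,0],[-0.07,0,0.022,0,21,0],[-0.095,0,0.03,0,28,0],[-0.12,0,0.037,0,35,0],[-0.145,0,0.045,0,42,0],[-0.16,0,0.05,0,49,0],[-0.168,0,0.052,0,56,0],[-0.1718,-0.0038,0.0529,0,63,0],[-0.1718,-0.0038,0.0529,0,70,0],[-0.1718,-0.0038,0.0529,0,76,0],[-0.1718,-0.0038,0.0529,0,77.9,0],[-0.1718,-0.0038,0.0529,0,77.9,0],[-0.1718,-0.0038,0.0529,0,77.9,0]]' 0.7
python3 - <<'E'
from h import *
plan(.4745,.2545,.009,3.7)
c=optics.calibration("wrist")
im=optics.grab_frame("wrist")
cv2.imwrite("pics/o.png",im[:,:,::-1])
print(proj(c,(.4745,.2545,.024)))
g=im.astype(int); 
for m,s,ce in blobs((g.min(2)>110)&(g.max(2)-g.min(2)<45),400): print(s,ce.round(1),ray(c,ce,.022)[:2].round(4))
E
```

```text
clock: 25.13
eef_pos: [0.4739, 0.2545, 0.1488]
tool_rot: [-1.242, 1.161, -1.16]
contact_force: [0.2, 0.4, -0.7]
finger_gap: 0.699
t 25.13 pos [0.4739 0.2545 0.1488] jaw 3.8 tilt 0.13 gap 0.699 q7 -0.78 F [ 0.2  0.4 -0.7]
  shift [-1.000e-04  1.398e-01  9.000e-04] rot [0.1 0.1 0.1] rows>= 3.4
[253.82644644 188.96386227]
[383   0 129  13 457] [451.8   5.2] [0.6454 0.4402]
[ 307  141  166  120 7349] [394.1 201.6] [0.6279 0.2502]
[238 171  33  35 912] [253.9 188.6] [0.4746 0.2544]
[ 142  220   57   41 1087] [172.  242.5] [0.3863 0.1858]
```

View pics/o.png

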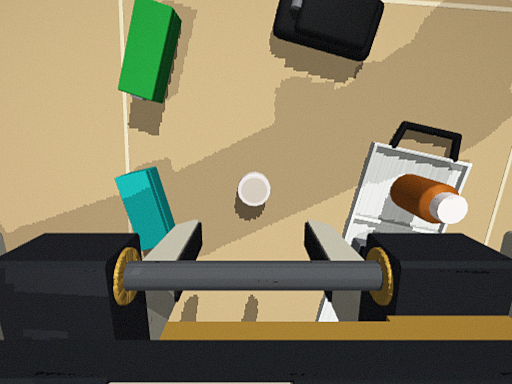

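The dish is at (254,189), as predicted. I'll descend and grip.

```bash
python3 -m handwheel '[[0,0.02,0,0,0,0],[0,0.045,0,0,0,0],[0,0.075,0,0,0,0],[0,0.105,0,0,0,0],[0,0.125,0,0,0,0],[0,0.135,0,0,0,0],[0,0.1398,0,0,0,0],[0,0.1398,0,0,0,0],[0,0.1398,0,0,0,0]]'
python3 -m handwheel '[[0,0,0,0,0,0],[0,0,0,0,0,0],[0,0,0,0,0,0],[0,0,0,0,0,0],[0,0,0,0,0,0],[0,0,0,0,0,0],[0,0,0,0,0,0],[0,0,0,0,0,0],[0,0,0,0,0,0],[0,0,0,0,0,0],[0,0,0,0,0,0],[0,0,0,0,0,0]]' 0.15
python3 -c "
from h import *
plan(.4745,.2545,.14,3.7)
plan(.633,-.152,.14,3.7)"
```

```text
clock: 25.93
eef_pos: [0.4748, 0.255, 0.0108]
tool_rot: [-1.239, 1.161, -1.161]
contact_force: [0.4, 0.9, -0.1]
finger_gap: 0.701
clock: 26.93
eef_pos: [0.4748, 0.2549, 0.0106]
tool_rot: [-1.239, 1.161, -1.161]
contact_force: [-0.5, -0.0, 6.3]
finger_gap: 0.376
t 26.93 pos [0.4748 0.2549 0.0106] jaw 3.7 tilt 0.03 gap 0.376 q7 -0.90 F [-0.5 -0.   6.3]
  shift [ 0.0004 -0.1294 -0.0002] rot [-0.  0. -0.] rows>= 3.1
t 26.93 pos [0.4748 0.2549 0.0106] jaw 3.7 tilt 0.03 gap 0.376 q7 -0.90 F [-0.5 -0.   6.3]
  shift [ 0.4163 -0.1294  0.1316] rot [-0.  0. -0.] rows>= 10.9
```

```bash
python3 -m handwheel '[[0,-0.01,0,0,0,0],[0,-0.03,0,0,0,0],[0,-0.06,0,0,0,0],[0,-0.09,0,0,0,0],[0.01,-0.115,0,0,0,0],[0.035,-0.1294,0.01,0,0,0],[0.065,-0.1294,0.02,0,0,0],[0.1,-0.1294,0.03,0,0,0],[0.135,-0.1294,0.04,0,0,0],[0.17,-0.1294,0.052,0,0,0],[0.205,-0.1294,0.064,0,0,0],[0.24,-0.1294,0.076,0,0,0],[0.275,-0.1294,0.088,0,0,0],[0.31,-0.1294,0.1,0,0,0],[0.345,-0.1294,0.112,0,0,0],[0.375,-0.1294,0.122,0,0,0],[0.398,-0.1294,0.129,0,0,0],[0.41,-0.1294,0.1316,0,0,0],[0.4163,-0.1294,0.1316,0,0,0],[0.4163,-0.1294,0.1316,0,0,0]]'
python3 - <<'E'
from h import *
plan(.633,-.152,.0139,3.7)
im=optics.grab_frame("wrist")
cv2.imwrite("pics/p.png",im[:,:,::-1])
E
```

```text
clock: 28.6
eef_pos: [0.6322, -0.1527, 0.1396]
tool_rot: [-1.239, 1.163, -1.162]
contact_force: [0.3, -0.4, 0.0]
finger_gap: 0.374
t 28.60 pos [ 0.6322 -0.1527  0.1396] jaw 3.6 tilt 0.04 gap 0.374 q7 -0.06 F [ 0.3 -0.4  0. ]
  shift [-0.0007  0.1257  0.001 ] rot [ 0.  -0.1 -0. ] rows>= 3.0
```

View pics/p.png

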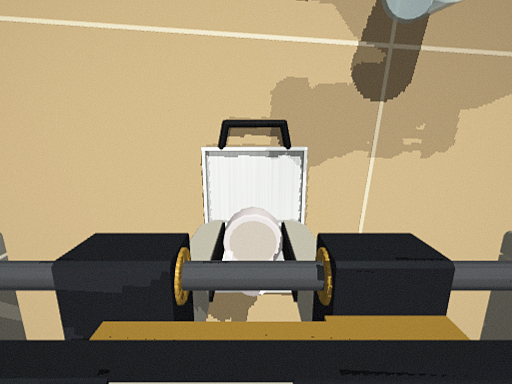

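The dish is held level over the short tray's handle bay (dish at (252,238), end wall at row 149). Lowering and releasing.

```bash
python3 -m handwheel '[[0,0.025,0,0,0,0],[0,0.055,0,0,0,0],[0,0.085,0,0,0,0],[0,0.105,0,0,0,0],[0,0.116,0,0,0,0],[0,0.121,0,0,0,0],[0,0.124,0,0,0,0],[0,0.1255,0,0,0,0],[0,0.1255,0,0,0,0],[0,0.1255,0,0,0,0]]'
python3 -m handwheel '[[0,0,0,0,0,0],[0,0,0,0,0,0],[0,0,0,0,0,0],[0,0,0,0,0,0],[0,0,0,0,0,0]]' 0.55
python3 -m handwheel '[[0,-0.01,0,0,0,0],[0,-0.03,0,0,0,0],[0,-0.06,0,0,0,0],[0,-0.095,0,0,0,0],[0,-0.13,0,0,0,0],[0,-0.16,0,0,0,0],[0,-0.19,0,0,0,0],[0,-0.2,0,0,0,0],[0,-0.2,0,0,0,0],[0,-0.2,0,0,0,0]]'
python3 - <<'E'
from h import *
plan(.45,-.3,.2)
cv2.imwrite("pics/q.png",optics.grab_frame("wrist")[:,:,::-1])
cv2.imwrite("pics/q2.png",cv2.resize(optics.grab_frame("scene")[80:300,140:420,::-1],None,fx=2.7,fy=2.7,interpolation=2))
E
```

```text
clock: 29.48
eef_pos: [0.6335, -0.1521, 0.0152]
tool_rot: [-1.238, 1.16, -1.162]
contact_force: [0.1, -0.1, -0.1]
finger_gap: 0.376
clock: 29.9
eef_pos: [0.6328, -0.1521, 0.0142]
tool_rot: [-1.239, 1.161, -1.162]
contact_force: [0.7, 0.2, 0.0]
finger_gap: 0.55
clock: 30.73
eef_pos: [0.6326, -0.1522, 0.2142]
tool_rot: [-1.239, 1.161, -1.162]
contact_force: [0.3, 0.3, -0.3]
finger_gap: 0.546
t 30.73 pos [ 0.6326 -0.1522  0.2142] jaw 3.7 tilt 0.03 gap 0.546 q7 -0.02 F [ 0.3  0.3 -0.3]
  shift [ 0.1357  0.0142 -0.1917] rot [-0. -0.  0.] rows>= 5.6
```

View pics/q.png

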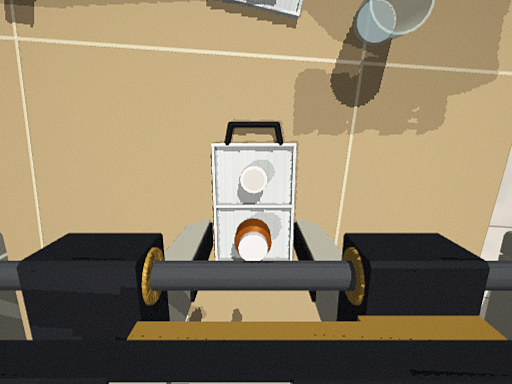

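View pics/q2.png

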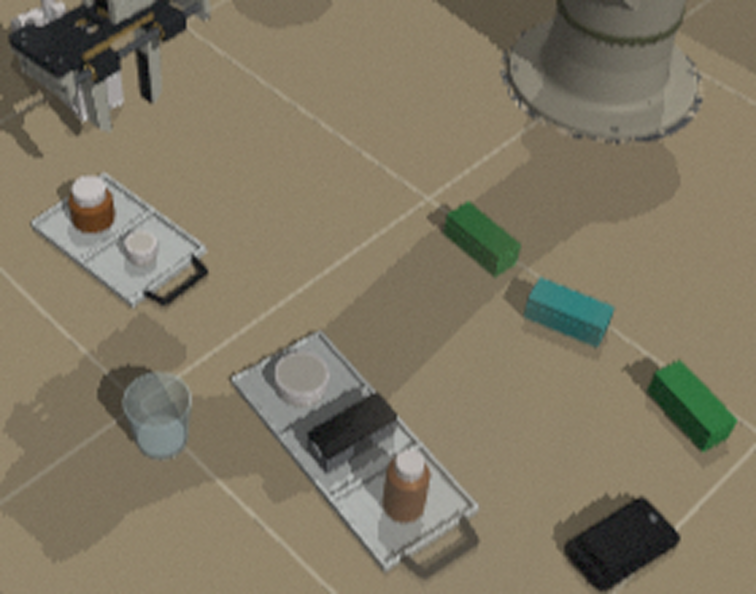

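Both kits look complete: everything is upright or flat in its own bay, and the beaker, mouse and rack look unmoved. I'll do one numeric check from the fixed cameras before handing in.

```bash
python3 - <<'E'
from h import *
T={"long":(np.array([.637,.1772]),-8.4),"short":(np.array([.6358,-.1925]),3.7)}
im=optics.grab_frame("top"); c=optics.calibration("top"); cv2.imwrite("pics/r.png",cv2.resize(im[115:270,115:345,::-1],None,fx=3.4,fy=3.4,interpolation=2))
cs=optics.calibration("scene")
def loc(t,X):
    p,a=T[t];a=np.radians(a);d=np.array(X[:2])-p;return (1000*np.array([d@[np.cos(a),np.sin(a)],d@[-np.sin(a),np.cos(a)]])).round(1)
S=lambda x,y:(x/2.7+140,y/2.7+80)
for n,t,uv,z in [("tall cap","long",S(411,462),.076),("large","long",S(301,372),.027),("box","long",S(353,425),.037),("small","short",S(141,243),.027),("short cap","short",S(88,187),.051)]:
    print(n,loc(t,ray(cs,uv,z)))
E
```

```text
tall cap [-2.9 86. ]
large [ -0.6 -80.4]
box [-1.1  5. ]
small [ 0.1 44.4]
short cap [ -2.7 -43.4]
```

View pics/r.png

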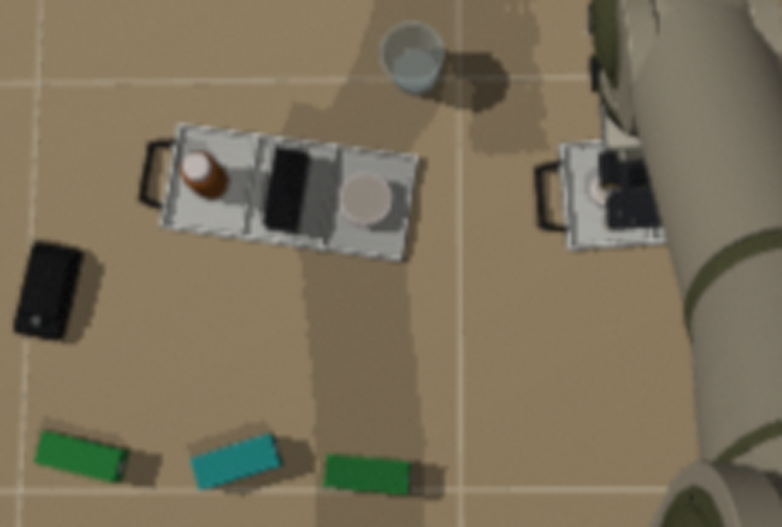

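All offsets are within about 5 mm of the bay centres, well inside the margins. In the top view the beaker (412,55) and mouse (48,290) haven't moved.

```bash
python3 -c "
from plant import manip
print(manip.finish_job()); print(manip.state()['clock'])"
```

```text
the job is handed in; nothing more can be done
None
the job is handed in; nothing more can be done
```

Both kits are made up and handed in, with the last move ending at about 31 s of the 141 s allowed. In the last pictures every item stands upright or lies flat in its own bay, released, with the gripper about 0.2 m above the trays.

| Item | Tray bay | Offset from bay centre, tray x / y (mm) |
|---|---|---|
| Tall bottle | long, beside the handle | -3 / +2 |
| Slide box | long, middle (length across the tray) | -1 / +5 |
| Large dish | long, last | -1 / +4 |
| Small dish | short, beside the handle | 0 / +2 |
| Short bottle | short, other | -3 / -1 |

- **Offsets:** these come from points I picked by eye in the scene camera, so they are good to a few millimetres. All are well inside the limits.
- **Long tray:** my first top-view fix and the wrist view disagreed by about 2.5 mm along the row. I used the wrist view for the three items in that tray.
- **Bystanders:** the beaker and mouse show no movement in the final top view. The arm hid the tube rack and part of the short tray there. For the short tray I relied on the wrist and scene views. The rack was partly visible in the last scene view and the robot never went near it at low height.

The hand-in reported no verdict.

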